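# Charge a bead mill and hold its pulse dial at the third click

## Robot

A 6-joint arm with a two-finger parallel gripper is mounted at the origin on the work surface. World frame = base frame: x ahead of the robot, y to its left, z up, the work surface at z = 0. Lengths are in m, angles in rad, forces in N, time in s.
With the tool pointing down it reaches from about 0.25 to 0.8 m from the base axis. Payload 3.9 kg.
Tool frame: the origin (TCP) lies at the very end of the fingers, on their centre line; the grasp point (between the pads) lies 19 mm behind it; x points along the fingers, y is the direction in which the jaws open and shut, and the axes are right-handed (so a half turn about x gives the same grasp; the last joint's range is limited). The gripper opens to 85 mm and grips with 20 to 120 N. Pads are 22 mm wide; open, the fingers measure 114 mm over their backs; the gripper's body (76 mm by 85 mm) begins 54 mm behind the grasp point. The pads swing forward as they close: fully open they stand 13 mm farther back than shut.
Start: joints at [1.265, 0.26, -0.138, 1.173, 0, 1.571], TCP at [0.158, 0.501, 0.231] pointing down, gripper open.
Joint ranges: [-2.78, 2.78], [-0.83, 1.72], [-1.28, 1.37], [-1.9, 2.12], [-1.57, 1.48], [-3.14, 3.14]. Speed limits (rad/s): [2.57, 2.57, 3.14, 3.14, 3.14, 3.14].

## Interface

Orientations are given as a unit quaternion [x, y, z, w].
In Python, from plant import get_obs, eyes, order gives the robot as it stands.
- The arm moves only by the tool move_arm, never from a script. Its argument "increments" is a list of rows, each an object with "twist": the turn, a rotation vector about the tool's x, y, z in degrees, a list of three; "linear": the shift along the tool's x, y, z in mm, a list of three; "gripper": the finger opening in mm, from 0 to 85.4. In form: [{"twist": [wx, wy, wz], "linear": [x, y, z], "gripper": gripper}, ...]. A call has 1 to 12 rows; each row shifts and turns the commanded pose from where the row before left it, along the tool's axes as they then stand; what a row does not reach is not made up. A row lasts 1/8 s, in which the tool goes at most 62.5 mm and 10.7 degrees, less where a joint would pass 70% of its speed; a pose out of reach is approached as far as the arm can. A call with a gripper value outside its range is refused whole. The fingers move at their own pace and stop on an object; the grip force is fixed at half the most. Time passes only in rows, so rows that do not move let the fingers close. It gives the time, the measured TCP pose, the force and the opening at its end, in the units of the state.
- get_obs(): the state, without advancing time (a new reading comes with each control period).
- eyes.get_image(name): name is "side" or "top"; returns the picture (480x640x3 uint8, red, green, blue); there is no depth.
- eyes.camera_info(name): a dict with "K" (3x3 intrinsics, pixels), "cam_to_world" (4x4, takes a point from camera to world coordinates). Camera axes: x right, y down, z forward; pixel columns grow to the right and rows downward; lengths in m; the calibration is good to about 2 mm. A picture is of the moment at which its call begins. camera_info takes no time and is no camera call.
- order.finish_job(): hands the job in, once; it reports no verdict.
The state is a dict: "t": time; "joint_positions": joint angles; "qd": joint speeds; "joint_torque": joint torques, N m; "position": TCP position; "ee_rot": TCP orientation; "contact_force": force on the tool from outside, world axes, zero at the start; "moment": the same for the moment, N m; "width": opening from 0.0 (shut) to 1.0 (fully open).
Only numpy, scipy, OpenCV 4.12 (cv2) and the standard library are available. Lean on these libraries where they do the work, as an engineer would, in place of code of your own. Each camera call takes 0.05 s, during which the arm holds its last target. There are 200 camera calls.

## Task

Use the scoop to take at least three of the white ceramic balls from the blue tray and tip them into the mill's round steel hopper (do not touch the balls with the gripper), then lay the scoop back in the tray and let go of it. Then turn the mill's spring-return dial clockwise, counting the clicks, to the third stop and no further, and finish still gripping the dial there, because it springs back when released. Leave the bottle, the green canister and the tip box where they are.

Things in the scene. Friction and masses are not known exactly. Their poses are not given: they have to be found in the camera images.
- mill: Bead mill, a white housing 220 x 300 mm and 80 mm high, fixed to the bench. Origin under its centre; x away from the robot at yaw 0, z up. On its deck stand the steel hopper (+y side) and the black dial (-y side).
- hopper_in (a point): Centre of the hopper's inner floor, 84 mm above the bench, axes as the mill. The hopper is an open-topped round steel bowl with upright walls, 120 mm inside diameter, walls 4 mm, rim 54 mm above this point (138 mm above the bench).
- dial (a joint): Dial angle, rad: 0 at rest, growing as it is turned clockwise seen from above. A spring (0.14 N m at rest, 0.21 N m at the third stop) always turns it back to 0 when let go. Detents click every 0.35 rad: stops at 0.35, 0.70, 1.05 (the third), 1.40 and 1.75, end of travel 1.86. At each stop the resistance jumps: just before it the detent helps by about 0.12 N m, just after it opposes by about as much, fading to none halfway to the next stop. Turning takes up to about 0.35 N m.
- dial_grip: The dial's black grip bar, which turns with the dial: 46 mm long along its x, 14 mm thick along its y, 30 mm high. Origin on the dial's vertical axis at the bar's foot, 92 mm above the bench; its top is 122 mm above the bench. At rest its x runs along the mill's x; the white line on top marks the +x end, which points at 0 to 5 small dots on the deck (three yellow dots at the third stop). Under it a round aluminium disc of 52 mm diameter, 8 mm thick, top at the bar's foot.
- tray: Blue tray fixed to the bench, outside 178 mm (x) by 82 mm (y) and 36 mm high, walls and floor 4 mm (inside 170 x 74 mm). Origin under its centre, z up. The floor is flat from x = -61 mm to +85 mm; from x = -61 mm towards the -x (robot) end it slopes up at 50 degrees to the end wall, so balls pushed up the slope roll back into a scoop whose lip stands at its foot.
- scoop: Steel scoop, 180 g, lying in the +x half of the tray with its open lip towards -x (the balls) and its green handle towards +x. Origin under the centre of the pan. Pan 70 mm long (x -35, the lip, to +35), 64 mm wide, floor 1.8 mm thick, sides and back 32 mm high, front open. Handle: a straight bar 14 mm wide (y) and 20 mm high along x from 38 to 128 mm, its centre line 62 mm above the pan's underside; good to grip from above at x = 80 mm.
- ball1: White ceramic ball, 18 mm in diameter, 20 g, on the tray floor in front of the scoop. Origin at its centre.
- ball2: White ceramic ball, 18 mm in diameter, 20 g, on the tray floor in front of the scoop. Origin at its centre.
- ball3: White ceramic ball, 18 mm in diameter, 20 g, on the tray floor in front of the scoop. Origin at its centre.
- ball4: White ceramic ball, 18 mm in diameter, 20 g, on the tray floor in front of the scoop. Origin at its centre.
- ball5: White ceramic ball, 18 mm in diameter, 20 g, on the tray floor in front of the scoop. Origin at its centre.
- bottle: Amber bottle, 56 mm across, 130 mm high, a bystander beyond the work. Origin under its centre.
- canister: Green lidded canister, 88 mm across, 98 mm high, a bystander. Origin under its centre.
- tipbox: Pipette tip box with an orange lid, 85 x 120 mm and 47 mm high, a bystander left of the tray. Origin under its centre.
There are look-alikes about, which are no part of the job. There is more than one size of the tray; the one meant has the size given above. Leave any turquoise look-alike of the scoop alone.

How it is judged:
On the way, in this order (a step that is already met when the one before it is completed fails the run):
1. at least three balls lie in the hopper ((distance between each of ball1, ball2, ball3 and hopper_in below 0.068 m or distance between each of ball1, ball2, ball4 and hopper_in below 0.068 m or distance between each of ball1, ball2, ball5 and hopper_in below 0.068 m or distance between each of ball1, ball3, ball4 and hopper_in below 0.068 m or distance between each of ball1, ball3, ball5 and hopper_in below 0.068 m or distance between each of ball1, ball4, ball5 and hopper_in below 0.068 m or distance between each of ball2, ball3, ball4 and hopper_in below 0.068 m or distance between each of ball2, ball3, ball5 and hopper_in below 0.068 m or distance between each of ball2, ball4, ball5 and hopper_in below 0.068 m or distance between each of ball3, ball4, ball5 and hopper_in below 0.068 m)), for 0.2 s.
2. the scoop is back in the tray, let go (x of scoop in the frame of tray between -0.06 and 0.06 m and y of scoop in the frame of tray between -0.03 and 0.03 m and z of scoop in the frame of tray between -0.005 and 0.03 m and angle between scoop's own z axis and vertical below 0.25 rad and linear speed of scoop below 0.03 m/s and contact force between the fingers and scoop below 0.1 N), for 0.2 s.
3. the dial is held at the third stop (value of joint dial between 0.93 and 1.17 rad and contact force between the fingers and dial_grip above 2 N), for 0.2 s.
At the end, for the whole second after the job is handed in: At least three balls are in the hopper (within 68 mm of the centre of its floor), the scoop's pan lies in the tray (upright within 0.25 rad, at rest, not held), and the fingers hold the dial's grip bar (over 2 N) with the dial still, within 0.12 rad of the third stop (1.05 rad) (all of step 2 and all of step 3 and (distance between each of ball1, ball2, ball3 and hopper_in below 0.068 m or distance between each of ball1, ball2, ball4 and hopper_in below 0.068 m or distance between each of ball1, ball2, ball5 and hopper_in below 0.068 m or distance between each of ball1, ball3, ball4 and hopper_in below 0.068 m or distance between each of ball1, ball3, ball5 and hopper_in below 0.068 m or distance between each of ball1, ball4, ball5 and hopper_in below 0.068 m or distance between each of ball2, ball3, ball4 and hopper_in below 0.068 m or distance between each of ball2, ball3, ball5 and hopper_in below 0.068 m or distance between each of ball2, ball4, ball5 and hopper_in below 0.068 m or distance between each of ball3, ball4, ball5 and hopper_in below 0.068 m) and velocity of joint dial between -0.1 and 0.1 rad/s); the arm keeps its last pose, push and grip.
It fails at once if the gripper or arm touches a ball (contact force between any of the fingers, the arm and ball1 above 0.2 N or contact force between any of the fingers, the arm and ball2 above 0.2 N or contact force between any of the fingers, the arm and ball3 above 0.2 N or contact force between any of the fingers, the arm and ball4 above 0.2 N or contact force between any of the fingers, the arm and ball5 above 0.2 N).
It fails at once if the dial is turned past the third stop towards the fourth (over 1.27 rad) (value of joint dial above 1.27 rad).
It fails at once if the bottle, canister or tip box is moved more than 30 mm or tipped over (distance of any of bottle, canister, tipbox from where it was at the start of the episode above 0.03 m or angle between any of bottle, canister, tipbox's own z axis and vertical above 0.5 rad).
It also fails if it takes over 72 s, if anything falls off the work surface, if the arm or the gripper's body presses on something with over 40 N, if the wrist force passes 120 N, or if a joint passes its speed limit or range.

## Working session

There is one attempt and no reset: what is moved stays moved. The work goes in short steps, Python scripts to look and compute and a tool call to move; the robot and the scene stay as the last step left them, time stands still between calls to the robot, and variables do not carry over. Pictures are saved under pics/ and viewed, about 8 in all and at most 12, crops included, and the job is handed in when it is done.

Besides the shell and the picture viewer there is one more tool, called after "Emit:" in YAML: its name, and indented under it one key for each argument. move_arm: Moves the arm, as the interface text tells. Its arguments: {"type":"object","properties":{"increments":{"type":"array","items":{"type":"object","properties":{"twist":{"type":"array","items":{"type":"number"}},"linear":{"type":"array","items":{"type":"number"}},"gripper":{"type":"number"}}}}},"required":["increments"]}

```bash
mkdir -p pics; ls
python3 - <<'E'
from plant import get_obs, eyes, order
import cv2,numpy as np
for n in("top","side"):
    cv2.imwrite(f"pics/{n}0.png",eyes.get_image(n)[:,:,::-1])
    c=eyes.camera_info(n);print(n,np.round(c["K"],1).tolist(),np.round(c["cam_to_world"],4).tolist())
o=get_obs();print({k:np.round(v,3).tolist() for k,v in o.items()})
E
```

```text
pics
top [[439.0, 0.0, 324.6], [0.0, 439.0, 240.6], [0.0, 0.0, 1.0]] [[0.0501, -0.9749, 0.217, 0.2842], [-0.9987, -0.0497, 0.007, 0.0596], [0.004, -0.2171, -0.9761, 1.1853], [0.0, 0.0, 0.0, 1.0]]
side [[433.9, 0.0, 317.9], [0.0, 433.9, 235.2], [0.0, 0.0, 1.0]] [[-0.917, -0.2765, 0.2876, 0.2673], [-0.3989, 0.6438, -0.653, 0.6626], [-0.0046, -0.7135, -0.7006, 0.685], [0.0, 0.0, 0.0, 1.0]]
{'t': 0.1, 'joint_positions': [1.265, 0.261, -0.139, 1.173, -0.0, 1.571], 'qd': [0.001, -0.0, 0.003, -0.001, -0.0, -0.001], 'joint_torque': [-0.0, -40.651, 25.453, 0.01, 0.0, -0.0], 'position': [0.158, 0.5, 0.231], 'ee_rot': [0.107, 0.699, -0.108, 0.699], 'contact_force': [0.124, -0.211, 0.536], 'moment': [0.083, -0.038, -0.04], 'width': 1.002}
```

View pics/top0.png

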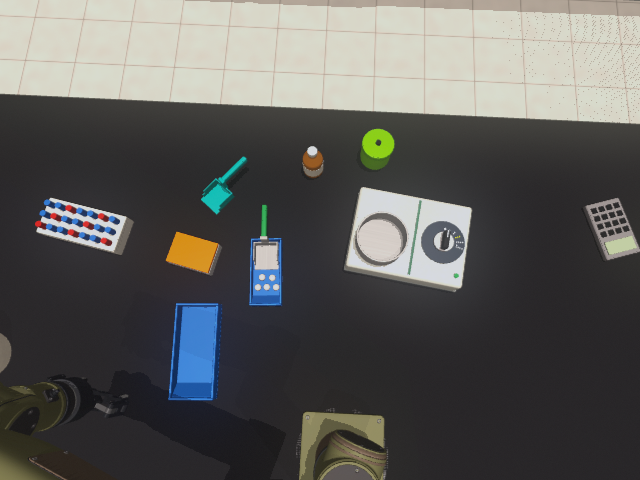

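View pics/side0.png

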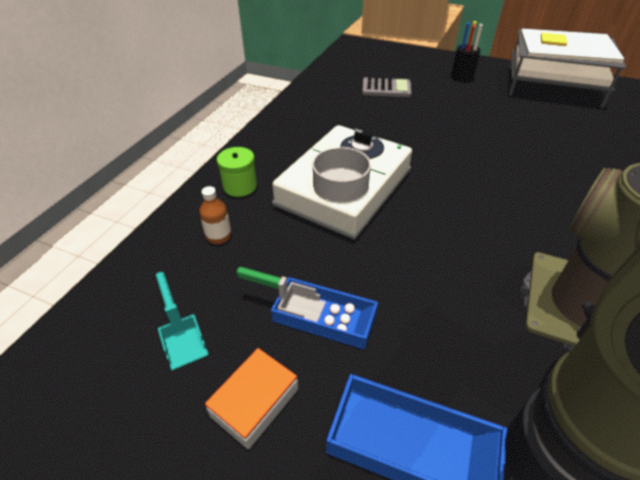

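Top view: the small blue tray holding the steel scoop and five balls is at (266,272). The larger, empty blue tray at (195,352) is a look-alike, and so is the turquoise scoop at (222,190). The mill is at (410,240), with its hopper at (381,240) and dial at (444,241). Next I'll crop in to confirm and measure.

```bash
cat > h.py <<'E'
import numpy as np,cv2
from plant import get_obs,eyes,order
from scipy.spatial.transform import Rotation as R
def px2w(n,uv,z):
    c=eyes.camera_info(n);T=np.array(c["cam_to_world"]);K=np.array(c["K"])
    d=T[:3,:3]@np.linalg.inv(K)@np.array([uv[0],uv[1],1.]);o=T[:3,3]
    return o+d*(z-o[2])/d[2]
def w2px(n,p):
    c=eyes.camera_info(n);T=np.array(c["cam_to_world"]);K=np.array(c["K"])
    q=K@(T[:3,:3].T@(np.asarray(p,float)-T[:3,3]));return q[:2]/q[2]
E
python3 - <<'E'
from h import *
im=cv2.imread("pics/top0.png")
a=cv2.resize(im[200:310,240:300],None,fx=5,fy=5,interpolation=cv2.INTER_CUBIC)
b=cv2.resize(im[180:300,338:482],None,fx=3.4,fy=3.4,interpolation=cv2.INTER_CUBIC)
o=np.zeros((550,300+b.shape[1],3),np.uint8);o[:,:300]=a;o[:b.shape[0],300:]=b
cv2.imwrite("pics/crop1.png",o);print(o.shape)
hsv=cv2.cvtColor(im,cv2.COLOR_BGR2HSV)
m=cv2.inRange(hsv,(100,120,60),(125,255,255));m[:230]=0;m[310:]=0;m[:,:240]=0;m[:,295:]=0
pts=cv2.findNonZero(m);r=cv2.minAreaRect(pts);print(r)
for p in cv2.boxPoints(r): print(p,px2w("top",p,.036))
E
```

```text
(550, 790, 3)
((265.4999694824219, 272.0), (67.99998474121094, 32.99999237060547), 90.0)
[248.99997 238.     ] [0.53641587 0.27074179 0.036     ]
[281.99997 238.     ] [0.54092745 0.18233499 0.036     ]
[281.99997 306.     ] [0.36035044 0.16946827 0.036     ]
[248.99997 306.     ] [0.35604272 0.2549327  0.036     ]
```

View pics/crop1.png

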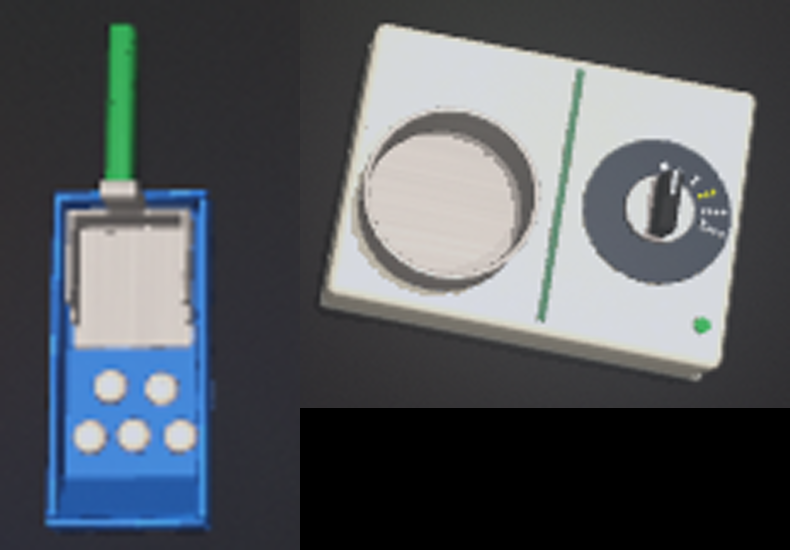

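The crop confirms the target: the tray measures about 178 x 84 mm and has five balls, the slope at its near end, and a grey scoop with a green handle. On the mill, the dial bar points at the 0-dot.

Run:
```python
from h import *
A=lambda p:(p[0]/5+240-.4,p[1]/5+200-.4)
B=lambda p:((p[0]-300)/3.4+338-.35,p[1]/3.4+180-.35)
def s(n,p,z,f):
    w=px2w("top",f(p),z);print(n,np.round(w,4));return w
t=np.array([s("tray",p,.036,A) for p in[(55,190),(207,190),(209,525),(46,525)]])
print("c",t.mean(0),"sides",[np.linalg.norm(t[i]-t[i-1]) for i in range(4)],"yaw",[np.degrees(np.arctan2(*(t[a]-t[b])[[1,0]])) for a,b in((0,3),(1,2))])
h0=s("hfar",(121,25),.076,A);h1=s("hnear",(118,180),.076,A);print(np.degrees(np.arctan2(*(h0-h1)[[1,0]])),np.linalg.norm(h0-h1))
l0=s("lipL",(73,347),.006,A);l1=s("lipR",(193,347),.006,A);print(np.linalg.norm(l0-l1),np.degrees(np.arctan2(l1[0]-l0[0],l0[1]-l1[1])))
for b in[(110,386),(161,388),(89,436),(134,435),(181,436)]: s("ball",b,.013,A)
m=np.array([s("mill",p,.08,B) for p in[(380,24),(755,95),(720,368),(328,292)]])
print("c",m.mean(0),"sides",[np.linalg.norm(m[i]-m[i-1]) for i in range(4)],"yaw",[np.degrees(np.arctan2(*(m[a]-m[b])[[1,0]])) for a,b in((0,3),(1,2))])
s("hopper rim c",(450,195),.138,B);s("hoprimL",(362,195),.138,B);s("hoprimR",(540,195),.138,B)
s("dial disc",(660,209),.092,B);s("bar top a",(664,172),.122,B);s("bar b",(662,236),.122,B)
```

```text
tray [0.5377 0.2666 0.036 ]
tray [0.5419 0.1851 0.036 ]
tray [0.3639 0.1713 0.036 ]
tray [0.3596 0.2558 0.036 ]
c [0.45077484 0.21967275 0.036     ] sides [np.float64(0.1784498442569091), np.float64(0.0815643818110351), np.float64(0.17855654346993025), np.float64(0.08459308415680301)] yaw [np.float64(3.4653182461861176), np.float64(4.43701611581873)]
hfar [0.6196 0.2324 0.076 ]
hnear [0.5359 0.2272 0.076 ]
3.528831746175031 0.0839003427669523
lipL [0.4578 0.2547 0.006 ]
lipR [0.4611 0.1897 0.006 ]
0.06503914120064576 2.9047138875140117
ball [0.4367 0.2319 0.013 ]
ball [0.437  0.2045 0.013 ]
ball [0.4093 0.2409 0.013 ]
ball [0.4111 0.2169 0.013 ]
ball [0.4118 0.1918 0.013 ]
mill [ 0.681  -0.0221  0.08  ]
mill [ 0.6382 -0.3134  0.08  ]
mill [ 0.4254 -0.2827  0.08  ]
mill [0.4676 0.01   0.08  ]
c [ 0.55305023 -0.15203081  0.08      ] sides [np.float64(0.21583001098841942), np.float64(0.2944095625355536), np.float64(0.21503499111437432), np.float64(0.2957402399914091)] yaw [np.float64(-8.569628876945016), np.float64(-8.216109101962775)]
hopper rim c [ 0.5331 -0.0724  0.138 ]
hoprimL [ 0.5299 -0.009   0.138 ]
hoprimR [ 0.5364 -0.1372  0.138 ]
dial disc [ 0.5413 -0.236   0.092 ]
bar top a [ 0.5622 -0.231   0.122 ]
bar b [ 0.5141 -0.2291  0.122 ]
```

```bash
cat >> h.py <<'E'
def plan(p,yaw,pitch=0,say=True):
    """increment from measured pose to a goal: tool down, tool y = +-scoop y(yaw deg), pitch>0 lip up (about scoop y)"""
    o=get_obs();Rc=R.from_quat(o["ee_rot"]);best=None
    for s in(1,-1):
        x=[0,0,-1.];y=[0,s*1.,0];G=R.from_euler("ZY",[yaw,pitch],degrees=True)*R.from_matrix(np.array([x,y,np.cross(x,y)]).T)
        w=np.degrees((Rc.inv()*G).as_rotvec())
        if best is None or np.linalg.norm(w)<np.linalg.norm(best[0]): best=(w,s)
    d=Rc.inv().apply(np.array(p)-o["position"])*1000
    print("pos",np.round(o["position"],4),"twist",np.round(best[0],1),"lin(now axes)",np.round(d,1),"world d",np.round((np.array(p)-o["position"])*1000,1),"s",best[1],"q",np.round(o["joint_positions"],2),"F",np.round(o["contact_force"],1),"w",round(float(o["width"]),3),"t",o["t"])
E
python3 -c "
from h import *
print(R.from_quat(get_obs()['ee_rot']).as_matrix().round(3))
plan([.574,.2297,.150],3.7)
plan([.54,-.233,.2],-8.4)"
```

```text
[[-0.001  0.301  0.954]
 [-0.002  0.954 -0.301]
 [-1.    -0.002  0.   ]]
pos [0.1579 0.5001 0.2305] twist [-21.2  -0.    0.1] lin(now axes) [  80.8 -132.4  478.2] world d [ 416.1 -270.4  -80.5] s 1 q [ 1.26  0.26 -0.14  1.17 -0.    1.57] F [ 0.1 -0.2  0.5] w 1.002 t 0.1
pos [0.1579 0.5001 0.2305] twist [-9.1 -0.   0.1] lin(now axes) [  31.6 -584.   585.1] world d [ 382.1 -733.1  -30.5] s 1 q [ 1.26  0.26 -0.14  1.17 -0.    1.57] F [ 0.1 -0.2  0.5] w 1.002 t 0.1
```

Emit:
move_arm:
  increments:
    - {"twist": [-10.6, 0, 0], "linear": [0, 0, 0], "gripper": 60}
    - {"twist": [-10.6, 0, 0], "linear": [0, 0, 0], "gripper": 60}
    - {"twist": [0, 0, 0], "linear": [8, -29.7, 39.8], "gripper": 60}
    - {"twist": [0, 0, 0], "linear": [8, -29.7, 39.8], "gripper": 60}
    - {"twist": [0, 0, 0], "linear": [8, -29.7, 39.8], "gripper": 60}
    - {"twist": [0, 0, 0], "linear": [8, -29.7, 39.8], "gripper": 60}
    - {"twist": [0, 0, 0], "linear": [8, -29.7, 39.8], "gripper": 60}
    - {"twist": [0, 0, 0], "linear": [8, -29.7, 39.8], "gripper": 60}
    - {"twist": [0, 0, 0], "linear": [8, -29.7, 39.8], "gripper": 60}
    - {"twist": [0, 0, 0], "linear": [8, -29.7, 39.8], "gripper": 60}
    - {"twist": [0, 0, 0], "linear": [8, -29.7, 39.8], "gripper": 60}
    - {"twist": [0, 0, 0], "linear": [8, -29.7, 39.8], "gripper": 60}

```text
t: 1.6
position: [0.5752, 0.2286, 0.1505]
ee_rot: [-0.023, 0.707, 0.023, 0.706]
contact_force: [1.4, -0.1, 0.9]
width: 0.703
```

```bash
python3 -c "
from h import *
plan([.574,.2297,.049],3.7)"
```

```text
pos [0.5752 0.2286 0.1505] twist [-0.  -0.1  0. ] lin(now axes) [101.5   1.2  -1. ] world d [  -1.2    1.1 -101.5] s 1 q [ 0.38  0.46 -0.05  1.07  0.    0.31] F [ 1.4 -0.1  0.9] w 0.703 t 1.6
```

Emit:
move_arm:
  increments:
    - {"twist": [0, 0, 0], "linear": [30, 1.2, -1], "gripper": 60}
    - {"twist": [0, 0, 0], "linear": [30, 0, 0], "gripper": 60}
    - {"twist": [0, 0, 0], "linear": [25, 0, 0], "gripper": 60}
    - {"twist": [0, 0, 0], "linear": [15, 0, 0], "gripper": 60}
    - {"twist": [0, 0, 0], "linear": [0, 0, 0], "gripper": 60}
    - {"twist": [0, 0, 0], "linear": [0, 0, 0], "gripper": 35}
    - {"twist": [0, 0, 0], "linear": [0, 0, 0], "gripper": 20}
    - {"twist": [0, 0, 0], "linear": [0, 0, 0], "gripper": 5}
    - {"twist": [0, 0, 0], "linear": [0, 0, 0], "gripper": 5}
    - {"twist": [0, 0, 0], "linear": [0, 0, 0], "gripper": 5}
    - {"twist": [0, 0, 0], "linear": [0, 0, 0], "gripper": 5}

```text
t: 2.98
position: [0.5741, 0.2312, 0.0524]
ee_rot: [-0.022, 0.706, 0.023, 0.707]
contact_force: [0.0, -0.3, 6.0]
width: 0.145
```

Run:
```python
from h import *
plan([.505,.2252,.049],3.7)
a=eyes.get_image("top")[:,:,::-1];b=eyes.get_image("side")[:,:,::-1]
a=cv2.resize(a[190:320,215:315],None,fx=4,fy=4,interpolation=cv2.INTER_CUBIC)
b=cv2.resize(b[240:370,220:390],None,fx=2.35,fy=4,interpolation=cv2.INTER_CUBIC)
cv2.imwrite("pics/grip.png",np.hstack([a,b]))
```

```text
pos [0.5741 0.2312 0.0524] twist [-0.   0.1 -0. ] lin(now axes) [  3.2  -1.5 -69.4] world d [-69.1  -6.   -3.4] s 1 q [ 0.38  0.54 -0.19  0.84 -0.    0.32] F [ 0.  -0.3  6. ] w 0.145 t 2.975
```

View pics/grip.png

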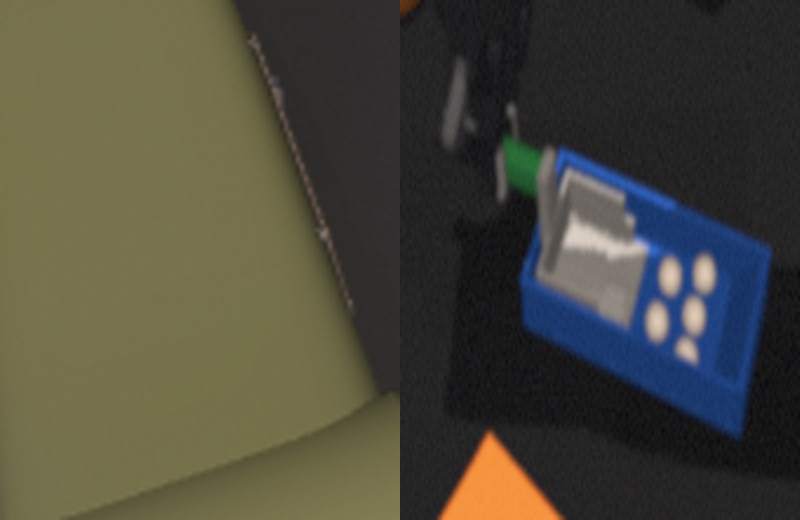

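Emit:
move_arm:
  increments:
    - {"twist": [0, 0, 0], "linear": [0, -1, -5], "gripper": 5}
    - {"twist": [0, 0, 0], "linear": [0, -1, -7], "gripper": 5}
    - {"twist": [0, 0, 0], "linear": [0, 0, -7], "gripper": 5}
    - {"twist": [0, 0, 0], "linear": [0, 0, -7], "gripper": 5}
    - {"twist": [0, 0, 0], "linear": [0, 0, -7], "gripper": 5}
    - {"twist": [0, 0, 0], "linear": [0, 0, -7], "gripper": 5}
    - {"twist": [0, 0, 0], "linear": [0, 0, -7], "gripper": 5}
    - {"twist": [0, 0, 0], "linear": [0, 0, -7], "gripper": 5}
    - {"twist": [0, 0, 0], "linear": [0, 0, -7], "gripper": 5}
    - {"twist": [0, 0, 0], "linear": [0, 0, -5], "gripper": 5}
    - {"twist": [0, 0, 0], "linear": [0, 0, 0], "gripper": 5}

```text
t: 4.45
position: [0.509, 0.2253, 0.0525]
ee_rot: [-0.022, 0.705, 0.023, 0.708]
contact_force: [2.8, 0.0, 6.4]
width: 0.148
```

Run:
```python
from h import *
plan([.505,.2252,.049],3.7)
b=eyes.get_image("side")[:,:,::-1]
b=cv2.resize(b[240:370,220:390],None,fx=4,fy=4,interpolation=cv2.INTER_CUBIC)
cv2.imwrite("pics/sc1.png",b)
```

```text
pos [0.509  0.2253 0.0525] twist [-0.   0.2 -0.1] lin(now axes) [ 3.5  0.2 -4. ] world d [-4.  -0.1 -3.5] s 1 q [ 0.42  0.44 -0.36  0.76 -0.    0.35] F [2.8 0.  6.4] w 0.148 t 4.45
```

View pics/sc1.png

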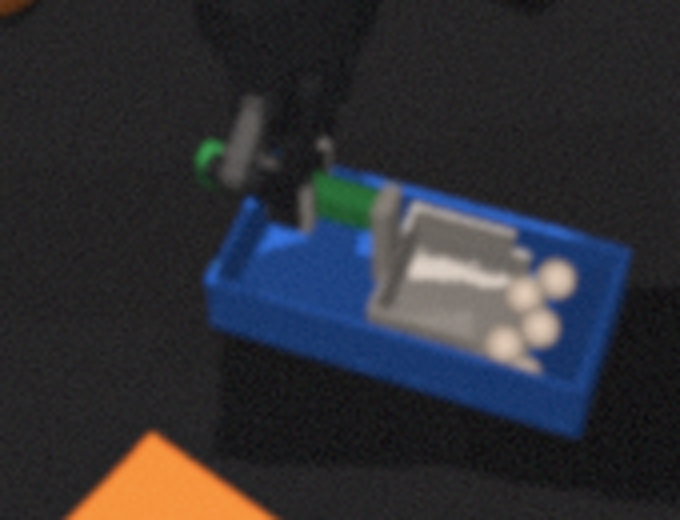

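The side view shows four balls at or on the lip, and a fifth hidden behind the near wall at about (530,365). I'll push a little further to the foot of the slope.

Emit:
move_arm:
  increments:
    - {"twist": [0, 0, 0], "linear": [0, 0, -3], "gripper": 5}
    - {"twist": [0, 0, 0], "linear": [0, 0, -3], "gripper": 5}
    - {"twist": [0, 0, 0], "linear": [0, 0, 0], "gripper": 5}
    - {"twist": [0, 0, 0], "linear": [0, 0, 0], "gripper": 5}
    - {"twist": [0, 0, 0], "linear": [0, 0, 0], "gripper": 5}

```text
t: 5.12
position: [0.5041, 0.225, 0.0526]
ee_rot: [-0.022, 0.705, 0.023, 0.709]
contact_force: [4.3, 0.0, 5.0]
width: 0.151
```

Run:
```python
from h import *
plan([.505,.2252,.049],3.7)
b=eyes.get_image("side")[:,:,::-1]
b=cv2.resize(b[240:370,220:390],None,fx=4,fy=4,interpolation=cv2.INTER_CUBIC)
cv2.imwrite("pics/sc2.png",b)
```

```text
pos [0.5041 0.225  0.0526] twist [-0.   0.3 -0.1] lin(now axes) [3.6 0.2 0.9] world d [ 0.9  0.2 -3.6] s 1 q [ 0.42  0.44 -0.37  0.75 -0.    0.36] F [4.3 0.  5. ] w 0.151 t 5.125
```

View pics/sc2.png

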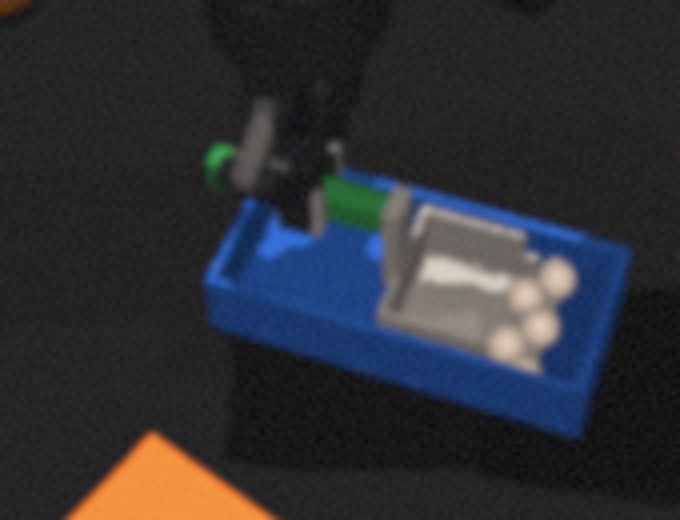

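Emit:
move_arm:
  increments:
    - {"twist": [0, 4, 0], "linear": [0, 0, 0], "gripper": 5}
    - {"twist": [0, 4, 0], "linear": [-1, 0, 0], "gripper": 5}
    - {"twist": [0, 5, 0], "linear": [-2, 0, 0], "gripper": 5}
    - {"twist": [0, 5, 0], "linear": [-3, 0, 0], "gripper": 5}
    - {"twist": [0, 5, 0], "linear": [-4, 0, 0], "gripper": 5}
    - {"twist": [0, 2, 0], "linear": [-6, 0, 0], "gripper": 5}
    - {"twist": [0, 0, 0], "linear": [-10, 0, 0], "gripper": 5}
    - {"twist": [0, 0, 0], "linear": [-15, 0, 0], "gripper": 5}
    - {"twist": [0, 0, 0], "linear": [-15, 0, 0], "gripper": 5}
    - {"twist": [0, 0, 0], "linear": [-15, 0, 0], "gripper": 5}
    - {"twist": [0, 0, 0], "linear": [0, 0, 0], "gripper": 5}

```text
t: 6.55
position: [0.5297, 0.2263, 0.1173]
ee_rot: [-0.027, 0.842, 0.018, 0.538]
contact_force: [0.2, -0.0, -3.1]
width: 0.148
```

Run:
```python
from h import *
plan([.505,.2252,.2],3.7,25)
b=eyes.get_image("side")[:,:,::-1]
b=cv2.resize(b[210:370,210:400],None,fx=3.5,fy=3.5,interpolation=cv2.INTER_CUBIC)
cv2.imwrite("pics/sc3.png",b)
```

```text
pos [0.5297 0.2263 0.1173] twist [-0.   0.1 -0. ] lin(now axes) [-64.6   0.6 -57.2] world d [-24.7  -1.1  82.7] s 1 q [0.34 0.74 0.27 1.52 0.12 0.25] F [ 0.2 -0.  -3.1] w 0.148 t 6.55
```

View pics/sc3.png

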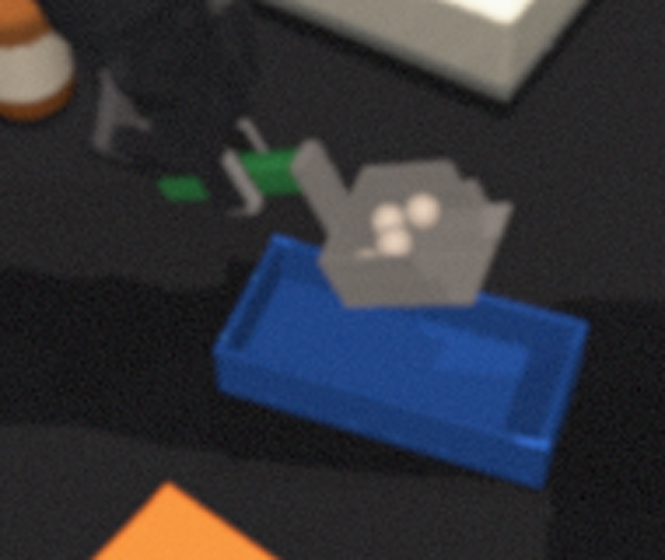

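All five balls are in the pan: three are visible and the tray is empty. The 3.1 N load also matches the scoop plus five balls. Next I'll work out the carry and tip poses.

```bash
cat >> h.py <<'E'
def tcp(L,p,yaw=3.7): return np.array(L)+R.from_euler("ZY",[yaw,p],degrees=True).apply([.115,0,.0485])
def seq(wps,yaw=3.7):
    """increments in tool axes for (lip, pitch) waypoints; linear taken in axes before the twist"""
    o=get_obs();P=o["position"];Rc=R.from_quat(o["ee_rot"])
    for L,p in wps:
        T=tcp(L,p,yaw);G=R.from_euler("ZY",[yaw,p],degrees=True)*R.from_matrix([[0,0,1.],[0,1,0],[-1,0,0]])
        print(p,"tcp",T.round(3),"lin before",((Rc.inv().apply(T-P))*1000).round(1),"lin after",((G.inv().apply(T-P))*1000).round(1),"tw",np.degrees((Rc.inv()*G).as_rotvec()).round(1));P=T;Rc=G
E
python3 - <<'E'
from h import *
for n,p,z in(("bottle",(313,152),.13),("can",(378,143),.098)): print(n,px2w("top",p,z).round(3))
o=get_obs();Rs=R.from_quat(o["ee_rot"])
c=o["position"]-R.from_euler("ZY",[3.7,25],degrees=True).apply([.115,0,.0485]);print("lip now",c.round(3))
lx,ly=.558,-.073
seq([((.43,.215,.23),15),((lx,ly,.23),15),((lx,ly,.165),10),((lx,ly,.155),-5),((lx,ly,.15),-15),((lx,ly,.145),-25),((lx,ly,.14),-45),((lx,ly,.135),-60)])
E
```

```text
bottle [0.751 0.109 0.13 ]
can [ 0.8   -0.062  0.098]
lip now [0.405 0.218 0.121]
15 tcp [0.553 0.223 0.247] lin before [-128.4   -4.7  -33.3] lin after [-132.2   -4.7  -10.6] tw [-0.  -9.9 -0. ]
15 tcp [ 0.681 -0.065  0.247] lin before [ -28.2 -295.7  105.4] lin after [ -28.2 -295.7  105.4] tw [0. 0. 0.]
10 tcp [ 0.679 -0.065  0.193] lin before [52.9  0.  12.2] lin after [53.8  0.   7.5] tw [-0. -5.  0.]
-5 tcp [ 0.668 -0.066  0.213] lin before [-18.3   0.  -14.7] lin after [-21.5   0.   -9.5] tw [  0. -15.  -0.]
-15 tcp [ 0.656 -0.067  0.227] lin before [-14.3  -0.  -10.6] lin after [-15.9  -0.   -8. ] tw [  0. -10.   0.]
-25 tcp [ 0.642 -0.068  0.238] lin before [-14.4   0.  -11.5] lin after [-16.2   0.   -8.8] tw [ -0. -10.  -0.]
-45 tcp [ 0.605 -0.07   0.256] lin before [-31.9  -0.  -25.6] lin after [-38.7  -0.  -13.2] tw [  0. -20.  -0.]
-60 tcp [ 0.573 -0.072  0.259] lin before [-24.6  -0.  -20. ] lin after [-28.9  -0.  -13. ] tw [  0. -15.  -0.]
```

Emit:
move_arm:
  increments:
    - {"twist": [0, -2.5, 0], "linear": [-32, -1, -8], "gripper": 5}
    - {"twist": [0, -2.5, 0], "linear": [-33, -1, -6], "gripper": 5}
    - {"twist": [0, -2.5, 0], "linear": [-33, -1, -4], "gripper": 5}
    - {"twist": [0, -2.5, 0], "linear": [-33, -1, -3], "gripper": 5}
    - {"twist": [0, 0, 0], "linear": [-2, -18, 6], "gripper": 5}
    - {"twist": [0, 0, 0], "linear": [-4, -40, 14], "gripper": 5}
    - {"twist": [0, 0, 0], "linear": [-4, -45, 16], "gripper": 5}
    - {"twist": [0, 0, 0], "linear": [-4, -50, 18], "gripper": 5}
    - {"twist": [0, 0, 0], "linear": [-4, -50, 18], "gripper": 5}
    - {"twist": [0, 0, 0], "linear": [-4, -45, 16], "gripper": 5}
    - {"twist": [0, 0, 0], "linear": [-4, -32, 11], "gripper": 5}
    - {"twist": [0, 0, 0], "linear": [-2, -16, 6], "gripper": 5}

```text
t: 8.1
position: [0.6847, -0.0682, 0.2437]
ee_rot: [-0.024, 0.794, 0.019, 0.607]
contact_force: [0.0, 0.0, -2.2]
width: 0.151
```

Run:
```python
from h import *
lx,ly=.558,-.073
plan([.681,-.065,.247],3.7,15)
seq([((lx,ly,.165),10)])
b=eyes.get_image("side")[:,:,::-1];a=eyes.get_image("top")[:,:,::-1]
b=cv2.resize(b[90:250,240:430],None,fx=2.1,fy=2.1,interpolation=cv2.INTER_CUBIC)
a=cv2.resize(a[170:330,330:490],None,fx=2.1,fy=2.1,interpolation=cv2.INTER_CUBIC)
cv2.imwrite("pics/ho.png",np.hstack([a,b]))
```

```text
pos [ 0.6847 -0.0682  0.2437] twist [-0.2 -0.2 -0.1] lin(now axes) [-2.2  3.4 -4.2] world d [-3.7  3.2  3.3] s 1 q [-0.08  0.83  0.85  1.85 -0.04 -0.14] F [ 0.   0.  -2.2] w 0.151 t 8.1
10 tcp [ 0.679 -0.065  0.193] lin before [50.5  3.4  8.5] lin after [51.   3.4  3.9] tw [-0.2 -5.2 -0. ]
```

View pics/ho.png

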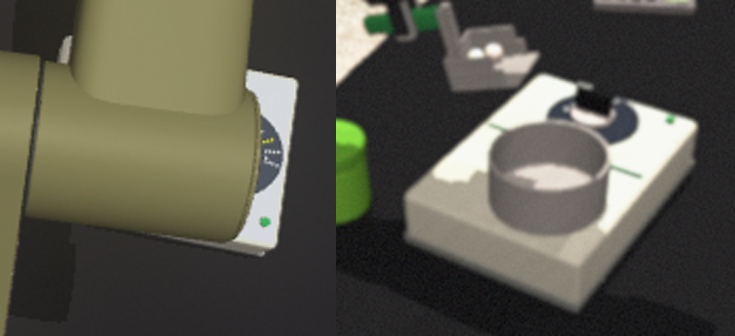

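Emit:
move_arm:
  increments:
    - {"twist": [0, 0, 0], "linear": [17, 1.2, 3], "gripper": 5}
    - {"twist": [0, 0, 0], "linear": [17, 1.2, 3], "gripper": 5}
    - {"twist": [0, -5, 0], "linear": [17, 1, 2.5], "gripper": 5}
    - {"twist": [0, 0, 0], "linear": [0, 0, 0], "gripper": 5}
    - {"twist": [0, -7.5, 0], "linear": [-9, 0, -7.5], "gripper": 5}
    - {"twist": [0, -7.5, 0], "linear": [-9, 0, -7.5], "gripper": 5}
    - {"twist": [0, -5, 0], "linear": [-7, 0, -5], "gripper": 5}
    - {"twist": [0, -5, 0], "linear": [-7, 0, -5], "gripper": 5}
    - {"twist": [0, -5, 0], "linear": [-7.2, 0, -5.7], "gripper": 5}
    - {"twist": [0, -5, 0], "linear": [-7.2, 0, -5.7], "gripper": 5}

```text
t: 9.45
position: [0.6418, -0.0641, 0.2408]
ee_rot: [-0.018, 0.535, 0.027, 0.844]
contact_force: [0.0, 0.3, -1.7]
width: 0.152
```

Emit:
move_arm:
  increments:
    - {"twist": [0, -10, 0], "linear": [-16, 0, -12.5], "gripper": 5}
    - {"twist": [0, -10, 0], "linear": [-16, 0, -12.5], "gripper": 5}
    - {"twist": [0, -7.5, 0], "linear": [-12.5, 0, -10], "gripper": 5}
    - {"twist": [0, -7.5, 0], "linear": [-12.5, 0, -10], "gripper": 5}
    - {"twist": [0, 0, 0], "linear": [0, 0, 0], "gripper": 5}
    - {"twist": [0, 0, 0], "linear": [0, 0, 0], "gripper": 5}
    - {"twist": [0, 0, 0], "linear": [0, 0, 0], "gripper": 5}

```text
t: 10.32
position: [0.5788, -0.0695, 0.2573]
ee_rot: [-0.009, 0.268, 0.031, 0.963]
contact_force: [-0.8, 0.3, -1.7]
width: 0.149
```

Run:
```python
from h import *
plan([.573,-.072,.259],3.7,-60)
b=eyes.get_image("side")[:,:,::-1]
b=cv2.resize(b[70:250,240:430],None,fx=3,fy=3,interpolation=cv2.INTER_CUBIC)
cv2.imwrite("pics/dump.png",b)
```

```text
pos [ 0.5788 -0.0695  0.2573] twist [ 0.1 -1.1  0.1] lin(now axes) [-6.  -2.1 -1.7] world d [-5.8 -2.5  1.7] s 1 q [-0.28 -0.07 -1.09 -0.45  0.29 -0.18] F [-0.8  0.3 -1.7] w 0.149 t 10.325
```

View pics/dump.png

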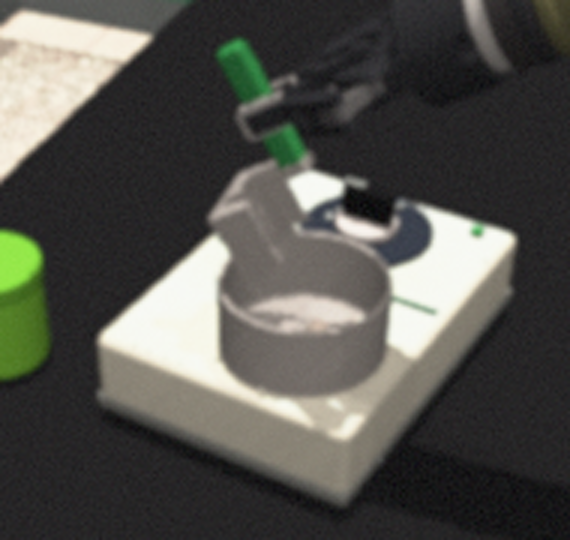

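The force has fallen to 1.7 N, which is the empty scoop alone, and no balls show outside the hopper. Next I'll take the scoop back.

Run:
```python
from h import *
L=lambda p:np.array(p)-R.from_euler("Z",3.7,degrees=True).apply([.115,0,.0485])
lx,ly=.558,-.073
seq([((lx,ly,.2),-60),((lx+.03,ly,.21),0),(L((.561,.2288,.2)),0),(L((.561,.2288,.12)),0)])
```

```text
-60 tcp [ 0.573 -0.072  0.324] lin before [-38.9  -2.4  55. ] lin after [-37.8  -2.4  55.7] tw [ 0.  -1.1  0. ]
0 tcp [ 0.703 -0.066  0.258] lin before [144.8  -1.9   8.1] lin after [ 65.3  -1.9 129.4] tw [ 0. 60.  0.]
0 tcp [0.561 0.229 0.2  ] lin before [  58.5  302.9 -122.5] lin after [  58.5  302.9 -122.5] tw [0. 0. 0.]
0 tcp [0.561 0.229 0.12 ] lin before [80.  0.  0.] lin after [80.  0.  0.] tw [0. 0. 0.]
```

Emit:
move_arm:
  increments:
    - {"twist": [0, 0, 0], "linear": [-19, -1, 28], "gripper": 5}
    - {"twist": [0, 0, 0], "linear": [-19, -1, 28], "gripper": 5}
    - {"twist": [0, 10, 0], "linear": [0, 0, 0], "gripper": 5}
    - {"twist": [0, 10, 0], "linear": [0, 0, 0], "gripper": 5}
    - {"twist": [0, 10, 0], "linear": [0, 0, 0], "gripper": 5}
    - {"twist": [0, 10, 0], "linear": [0, 0, 0], "gripper": 5}
    - {"twist": [0, 10, 0], "linear": [0, 0, 0], "gripper": 5}
    - {"twist": [0, 9, 0], "linear": [0, 0, 0], "gripper": 5}
    - {"twist": [0, 0, 0], "linear": [0, 20, 0], "gripper": 5}
    - {"twist": [0, 0, 0], "linear": [0, 40, 0], "gripper": 5}
    - {"twist": [0, 0, 0], "linear": [0, 40, 0], "gripper": 5}
    - {"twist": [0, 0, 0], "linear": [0, 40, 0], "gripper": 5}

```text
t: 11.88
position: [0.5652, 0.0703, 0.3211]
ee_rot: [-0.02, 0.687, 0.024, 0.726]
contact_force: [0.1, 0.1, -2.0]
width: 0.147
```

Run:
```python
from h import *
plan([.561,.2288,.12],3.7,0)
```

```text
pos [0.5652 0.0703 0.3211] twist [-0.1  3.1 -0.2] lin(now axes) [201.6 157.8  -5.2] world d [  -4.2  158.5 -201.1] s 1 q [ 0.12  0.28  0.12  1.36 -0.    0.06] F [ 0.1  0.1 -2. ] w 0.147 t 11.875
```

Emit:
move_arm:
  increments:
    - {"twist": [0, 3.1, 0], "linear": [0, 0, 0], "gripper": 5}
    - {"twist": [0, 0, 0], "linear": [15, 40, 1], "gripper": 5}
    - {"twist": [0, 0, 0], "linear": [20, 40, 1], "gripper": 5}
    - {"twist": [0, 0, 0], "linear": [20, 40, 2], "gripper": 5}
    - {"twist": [0, 0, 0], "linear": [20, 38, 2], "gripper": 5}
    - {"twist": [0, 0, 0], "linear": [40, 0, 0], "gripper": 5}
    - {"twist": [0, 0, 0], "linear": [40, 0, 0], "gripper": 5}
    - {"twist": [0, 0, 0], "linear": [30, 0, 0], "gripper": 5}
    - {"twist": [0, 0, 0], "linear": [16, 0, 0], "gripper": 5}
    - {"twist": [0, 0, 0], "linear": [0, 0, 0], "gripper": 5}
    - {"twist": [0, 0, 0], "linear": [0, 0, 0], "gripper": 5}

```text
t: 13.25
position: [0.5615, 0.2273, 0.1205]
ee_rot: [-0.021, 0.707, 0.023, 0.706]
contact_force: [-0.1, -1.0, -0.9]
width: 0.152
```

Run:
```python
from h import *
plan([.561,.2288,.0525],3.7,0)
a=eyes.get_image("top")[:,:,::-1];b=eyes.get_image("side")[:,:,::-1]
a=cv2.resize(a[180:290,338:482],None,fx=2.6,fy=2.6,interpolation=cv2.INTER_CUBIC)
b=cv2.resize(b[230:370,220:390],None,fx=2.43,fy=2.43,interpolation=cv2.INTER_CUBIC)
o=np.zeros((max(a.shape[0],b.shape[0]),a.shape[1]+b.shape[1],3),np.uint8);o[:a.shape[0],:a.shape[1]]=a;o[:b.shape[0],a.shape[1]:]=b
cv2.imwrite("pics/hover.png",o)
```

```text
pos [0.5615 0.2273 0.1205] twist [-0.1 -0.1 -0.2] lin(now axes) [68.   1.2 -0.3] world d [ -0.5   1.5 -68. ] s 1 q [ 0.38  0.46 -0.13  0.98  0.    0.32] F [-0.1 -1.  -0.9] w 0.152 t 13.25
```

View pics/hover.png

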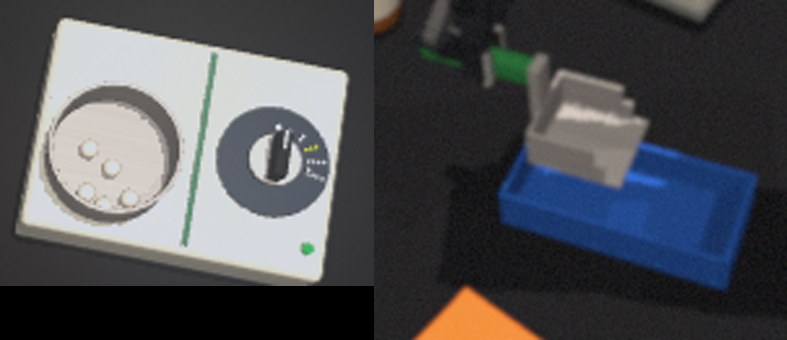

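All five balls are in the hopper, at (88,150), (110,168), (87,192), (105,203) and (130,198). The scoop is level above the tray, so I'll lower it.

Emit:
move_arm:
  increments:
    - {"twist": [0, 0, 0], "linear": [15, 1.2, 0], "gripper": 5}
    - {"twist": [0, 0, 0], "linear": [15, 0, 0], "gripper": 5}
    - {"twist": [0, 0, 0], "linear": [12, 0, 0], "gripper": 5}
    - {"twist": [0, 0, 0], "linear": [10, 0, 0], "gripper": 5}
    - {"twist": [0, 0, 0], "linear": [6, 0, 0], "gripper": 5}
    - {"twist": [0, 0, 0], "linear": [4, 0, 0], "gripper": 5}
    - {"twist": [0, 0, 0], "linear": [0, 0, 0], "gripper": 5}

```text
t: 14.22
position: [0.5599, 0.228, 0.0565]
ee_rot: [-0.021, 0.708, 0.023, 0.705]
contact_force: [0.4, -0.2, -1.0]
width: 0.149
```

Emit:
move_arm:
  increments:
    - {"twist": [0, 0, 0], "linear": [3, 0, 0], "gripper": 5}
    - {"twist": [0, 0, 0], "linear": [2, 0, 0], "gripper": 5}
    - {"twist": [0, 0, 0], "linear": [0, 0, 0], "gripper": 5}

```text
t: 14.6
position: [0.5603, 0.2282, 0.0523]
ee_rot: [-0.021, 0.708, 0.023, 0.705]
contact_force: [1.0, 0.2, 2.6]
width: 0.155
```

Emit:
move_arm:
  increments:
    - {"twist": [0, 0, 0], "linear": [0, 0, 0], "gripper": 20}
    - {"twist": [0, 0, 0], "linear": [0, 0, 0], "gripper": 35}
    - {"twist": [0, 0, 0], "linear": [0, 0, 0], "gripper": 50}
    - {"twist": [0, 0, 0], "linear": [0, 0, 0], "gripper": 50}
    - {"twist": [0, 0, 0], "linear": [-10, 0, 0], "gripper": 50}
    - {"twist": [0, 0, 0], "linear": [-30, 0, 0], "gripper": 50}
    - {"twist": [0, 0, 0], "linear": [-45, 0, 0], "gripper": 50}
    - {"twist": [0, 0, 0], "linear": [-45, 0, 0], "gripper": 50}
    - {"twist": [0, 0, 0], "linear": [-30, 0, 0], "gripper": 50}
    - {"twist": [0, 0, 0], "linear": [0, 0, 0], "gripper": 50}

```text
t: 15.85
position: [0.5626, 0.2285, 0.2153]
ee_rot: [-0.02, 0.706, 0.024, 0.707]
contact_force: [-0.2, 0.2, 0.2]
width: 0.586
```

Run:
```python
from h import *
plan([.54,-.233,.2],-8.4,0)
a=eyes.get_image("top")[:,:,::-1];b=eyes.get_image("side")[:,:,::-1]
cv2.imwrite("pics/top_d.png",a);cv2.imwrite("pics/side_d.png",b)
b=cv2.resize(b[230:370,220:390],None,fx=2.43,fy=2.43,interpolation=cv2.INTER_CUBIC)
d=cv2.resize(a[205:270,410:470],None,fx=6,fy=6,interpolation=cv2.INTER_CUBIC)
o=np.zeros((400,d.shape[1]+b.shape[1],3),np.uint8);o[:d.shape[0],:d.shape[1]]=d;o[:b.shape[0],d.shape[1]:]=b
cv2.imwrite("pics/placed.png",o)
```

```text
pos [0.5626 0.2285 0.2153] twist [12.   0.1 -0.3] lin(now axes) [  13.1 -459.2  -51.3] world d [ -22.6 -461.5  -15.3] s 1 q [0.38 0.41 0.04 1.2  0.   0.32] F [-0.2  0.2  0.2] w 0.586 t 15.85
```

View pics/placed.png

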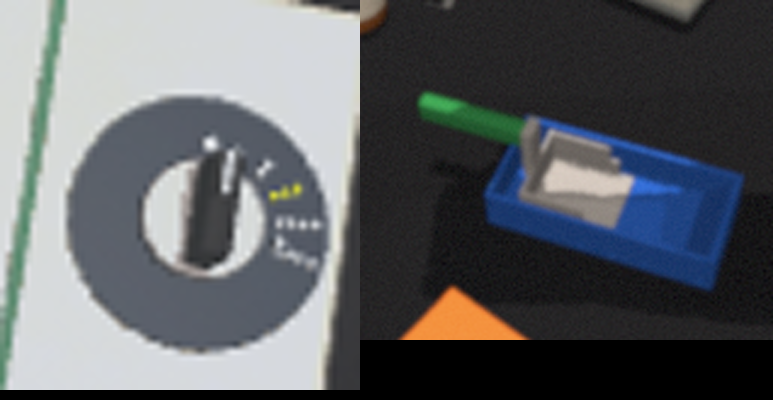

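The scoop is flat in the tray and released, with 11 pictures viewed so far. The dial ring's centre is at crop (200,223), and its bar lies along the mill's x.

Run:
```python
from h import *
D=lambda u,v:(u/6+410-.42,v/6+205-.42)
print(px2w("top",D(200,223),.081),px2w("top",D(203,217),.092),px2w("top",D(218,208),.122))
im=cv2.imread("pics/side_d.png");h=cv2.inRange(im,(0,0,0),(45,45,45))
# tray corners ring check: scoop pan
plan([.54,-.233,.2],-8.4,0)
for p in([.54,-.233,.122],[.54,-.233,.092]): print(w2px("side",p).round(1))
c=im[100:190,320:430];cv2.imwrite("pics/x.png",c)
m=h.copy();m[:120]=0;m[150:]=0;m[:,:345]=0;m[:,380:]=0
print(cv2.boundingRect(cv2.findNonZero(m)))
```

```text
[ 0.54212374 -0.23734223  0.081     ] [ 0.54223834 -0.23568335  0.092     ] [ 0.5392993 -0.2338277  0.122    ]
pos [0.5605 0.2276 0.2116] twist [12.  -0.3 -0.1] lin(now axes) [  10.7 -458.5  -49.2] world d [ -20.5 -460.6  -11.6] s 1 q [0.38 0.41 0.03 1.2  0.   0.32] F [-0.   0.6 -0.7] w 0.587 t 15.95
[362.9 132.5]
[362.1 143.1]
(345, 120, 35, 24)
```

Emit:
move_arm:
  increments:
    - {"twist": [6, 0, 0], "linear": [0, 0, 0], "gripper": 50}
    - {"twist": [6, 0, 0], "linear": [0, 0, 0], "gripper": 50}
    - {"twist": [0, 0, 0], "linear": [0, -46, 4.9], "gripper": 50}
    - {"twist": [0, 0, 0], "linear": [0, -46, 4.9], "gripper": 50}
    - {"twist": [0, 0, 0], "linear": [0, -46, 4.9], "gripper": 50}
    - {"twist": [0, 0, 0], "linear": [0, -46, 4.9], "gripper": 50}
    - {"twist": [0, 0, 0], "linear": [0, -46, 4.9], "gripper": 50}
    - {"twist": [0, 0, 0], "linear": [0, -46, 4.9], "gripper": 50}
    - {"twist": [0, 0, 0], "linear": [0, -46, 4.9], "gripper": 50}
    - {"twist": [0, 0, 0], "linear": [0, -46, 4.9], "gripper": 50}
    - {"twist": [0, 0, 0], "linear": [0, -46, 4.9], "gripper": 50}
    - {"twist": [0, 0, 0], "linear": [0, -46, 4.9], "gripper": 50}

```text
t: 17.45
position: [0.5404, -0.2355, 0.2087]
ee_rot: [0.053, 0.708, -0.051, 0.702]
contact_force: [0.9, -0.0, 0.2]
width: 0.587
```

Run:
```python
from h import *
plan([.5415,-.236,.097],-8.4,0)
```

```text
pos [ 0.5404 -0.2355  0.2087] twist [-0.  -0.5 -0.1] lin(now axes) [111.7  -0.6   2.1] world d [   1.1   -0.5 -111.7] s 1 q [-0.41  0.39 -0.01  1.18  0.   -0.26] F [ 0.9 -0.   0.2] w 0.587 t 17.45
```

Emit:
move_arm:
  increments:
    - {"twist": [0, -0.5, 0], "linear": [35, -0.6, 2], "gripper": 50}
    - {"twist": [0, 0, 0], "linear": [35, 0, 0], "gripper": 50}
    - {"twist": [0, 0, 0], "linear": [25, 0, 0], "gripper": 50}
    - {"twist": [0, 0, 0], "linear": [15, 0, 0], "gripper": 50}
    - {"twist": [0, 0, 0], "linear": [0, 0, 0], "gripper": 50}
    - {"twist": [0, 0, 0], "linear": [0, 0, 0], "gripper": 35}
    - {"twist": [0, 0, 0], "linear": [0, 0, 0], "gripper": 20}
    - {"twist": [0, 0, 0], "linear": [0, 0, 0], "gripper": 5}
    - {"twist": [0, 0, 0], "linear": [0, 0, 0], "gripper": 5}
    - {"twist": [0, 0, 0], "linear": [0, 0, 0], "gripper": 5}

```text
t: 18.7
position: [0.5446, -0.2355, 0.1021]
ee_rot: [0.052, 0.703, -0.052, 0.707]
contact_force: [-1.0, 0.9, 6.1]
width: 0.15
```

Run:
```python
from h import *
plan([.5415,-.236,.097],-8.4,0);print(get_obs()["moment"])
```

```text
pos [ 0.5446 -0.2355  0.1021] twist [-0.   0.4 -0.1] lin(now axes) [ 5.1 -1.  -3. ] world d [-3.1 -0.5 -5.1] s 1 q [-0.41  0.45 -0.2   0.91  0.   -0.26] F [-1.   0.9  6.1] w 0.15 t 18.7
[ 0.23359624  0.09264463 -0.00984206]
```

Emit:
move_arm:
  increments:
    - {"twist": [4, 0, 0], "linear": [0, 0, 0], "gripper": 5}
    - {"twist": [4, 0, 0], "linear": [0, 0, 0], "gripper": 5}
    - {"twist": [4, 0, 0], "linear": [0, 0, 0], "gripper": 5}
    - {"twist": [4, 0, 0], "linear": [0, 0, 0], "gripper": 5}
    - {"twist": [4, 0, 0], "linear": [0, 0, 0], "gripper": 5}
    - {"twist": [0, 0, 0], "linear": [0, 0, 0], "gripper": 5}

```text
t: 19.45
position: [0.5443, -0.2362, 0.1021]
ee_rot: [0.174, 0.683, -0.174, 0.688]
contact_force: [-0.0, -0.1, 5.3]
width: 0.149
```

```bash
cat > d.py <<'E'
from h import *
o=get_obs();y=R.from_quat(o["ee_rot"]).as_matrix()[:,1];print("tool yaw",np.degrees(np.arctan2(-y[0],y[1])).round(2),"pos",o["position"].round(4),"F",o["contact_force"].round(1),"M",o["moment"].round(3),"w",o["width"],"q6",o["joint_positions"][5].round(3),o["t"])
E
python3 d.py
```

```text
tool yaw -28.44 pos [ 0.5443 -0.2362  0.1021] F [-0.  -0.1  5.3] M [-0.259  0.247  0.104] w 0.14889903010296368 q6 0.087 19.45
```

Emit:
move_arm:
  increments:
    - {"twist": [4, 0, 0], "linear": [0, 0, 0], "gripper": 5}
    - {"twist": [4, 0, 0], "linear": [0, 0, 0], "gripper": 5}
    - {"twist": [4, 0, 0], "linear": [0, 0, 0], "gripper": 5}
    - {"twist": [4, 0, 0], "linear": [0, 0, 0], "gripper": 5}
    - {"twist": [4, 0, 0], "linear": [0, 0, 0], "gripper": 5}
    - {"twist": [0, 0, 0], "linear": [0, 0, 0], "gripper": 5}
    - {"twist": [4, 0, 0], "linear": [0, 0, 0], "gripper": 5}
    - {"twist": [4, 0, 0], "linear": [0, 0, 0], "gripper": 5}
    - {"twist": [3, 0, 0], "linear": [0, 0, 0], "gripper": 5}
    - {"twist": [0, 0, 0], "linear": [0, 0, 0], "gripper": 5}

```text
t: 20.7
position: [0.5436, -0.237, 0.1021]
ee_rot: [0.35, 0.612, -0.351, 0.616]
contact_force: [-3.5, -3.4, 6.6]
width: 0.152
```

```bash
python3 d.py
```

```text
tool yaw -59.47 pos [ 0.5436 -0.237   0.1021] F [-3.5 -3.4  6.6] M [-0.729  0.7    0.09 ] w 0.15247739687331371 q6 0.628 20.7
```

Emit:
move_arm:
  increments:
    - {"twist": [3, 0, 0], "linear": [0, 0, 0], "gripper": 5}
    - {"twist": [3, 0, 0], "linear": [0, 0, 0], "gripper": 5}
    - {"twist": [3, 0, 0], "linear": [0, 0, 0], "gripper": 5}
    - {"twist": [0, 0, 0], "linear": [0, 0, 0], "gripper": 5}
    - {"twist": [0, 0, 0], "linear": [0, 0, 0], "gripper": 5}
    - {"twist": [0, 0, 0], "linear": [0, 0, 0], "gripper": 5}

```text
t: 21.45
position: [0.5432, -0.2371, 0.102]
ee_rot: [0.397, 0.583, -0.398, 0.586]
contact_force: [-3.5, -2.7, 6.2]
width: 0.152
```

```bash
python3 d.py
python3 - <<'E'
from h import *
a=eyes.get_image("top")[:,:,::-1];b=eyes.get_image("side")[:,:,::-1]
a=cv2.resize(a[180:300,338:482],None,fx=2.7,fy=2.7,interpolation=cv2.INTER_CUBIC)
d=cv2.resize(b[105:170,330:400],None,fx=5.6,fy=5,interpolation=cv2.INTER_CUBIC)
e=cv2.resize(b[230:360,230:390],None,fx=1.6,fy=1.6,interpolation=cv2.INTER_CUBIC)
o=np.zeros((560,800,3),np.uint8)
for im,y,x in((a,0,0),(d,0,400),(e,340,0)): o[y:y+im.shape[0],x:x+im.shape[1]]=im[:560-y,:800-x]
cv2.imwrite("pics/fin.png",o)
E
```

```text
tool yaw -68.46 pos [ 0.5432 -0.2371  0.102 ] F [-3.5 -2.7  6.2] M [-0.765  0.817  0.014] w 0.15150244823060413 q6 0.784 21.45
```

View pics/fin.png

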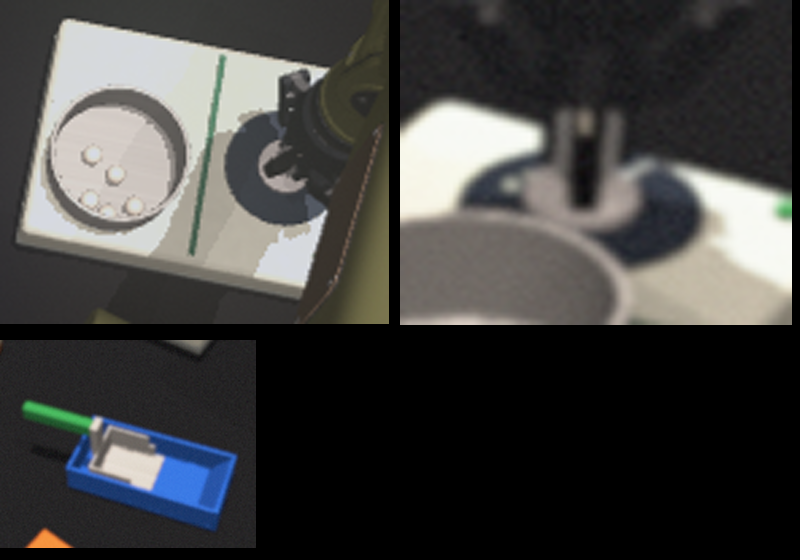

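The dial bar sits square between the pads, turned 60.1° (1.048 rad). Five balls are in the hopper and the scoop is flat in the tray, so I'll hand in.

```bash
python3 -c "
from plant import order
print(order.finish_job())"; python3 d.py
```

```text
the job is handed in; nothing more can be done
None
the job is handed in; nothing more can be done
```

I finished the whole task and handed it in at about 21.5 s on the robot's clock; no verdict was reported.

- **Balls:** I scooped all five and tipped them into the hopper. The last top view shows five there. None showed outside it or in the tray.
- **Scoop:** it lies flat in the tray and is released. I saw this in the side view after letting go and again in the last picture.
- **Dial:** I turned it clockwise by 60.1° (about 1.05 rad, the third stop) and it is still gripped. The angle comes from the tool's rotation, with the bar square between the pads. The arm hid the yellow dots, so I couldn't confirm it against them. I set the angle by measured rotation because the wrist moment was too noisy to show the clicks.
- **Grip force:** I didn't measure it separately. The fingers stopped on the bar at about 13 mm; its true thickness is 14 mm.
- **Bystanders:** the arm didn't go near the bottle, canister or tip box. I didn't measure their positions again at the end.

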